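Re-pack a humming choke: pack the gap at its bracket and hold the wedge tight

ROBOT

A 6-joint arm with a two-finger parallel gripper is mounted at the origin on a cart in front of the work surface, level with it; the furniture and walls round the work are solid. World frame = base frame: x ahead of the robot, y to its left, z up, the work surface at z = 0. Lengths are in m, angles in rad, forces in N, time in s.
With the tool pointing down it reaches from about 0.375 to 0.9 m from the base axis. Payload 3.1 kg.
Tool frame: the origin (TCP) lies between the finger pads; the fingertips stand 8 mm ahead of it and the grasp point (between the pads) lies 11 mm behind it; z points along the fingers, y is the line along which they close (so a half turn about z gives the same grasp; the last joint's range is limited). The gripper opens to 85 mm and grips with 20 to 120 N. Pads are 22 mm wide; open, the fingers measure 114 mm over their backs; the gripper's body (76 mm by 85 mm) begins 54 mm behind the grasp point. The pads swing forward as they close: fully open they stand 13 mm farther back than shut.
Start: joints at [1.016, 0.527, 1.433, -0, 1.181, -0.178], TCP at [0.23, 0.581, 0.239] pointing down, gripper open.
Joint ranges: [-3.08, 3.08], [-0.75, 2.2], [0.22, 2.44], [-1.43, 4.57], [0, 2.65], [-2.85, 2.85]. Speed limits (rad/s): [2.79, 2.79, 3.14, 3.14, 3.14, 3.14].

INTERFACE

Orientations are given as a unit quaternion [x, y, z, w].
In Python, from station import readout, cams, sign_off gives the robot as it stands.
- The arm moves only by the tool send_rows, never from a script. Its argument "commands" is text: rows parted by semicolons, each of 5 numbers parted by spaces: the finger opening in mm, from 0 to 85.4, then the shift along the tool's x, y, z each as a share of 0.02 m, from -1 to 1, then the turn about the tool's z as a share of 4 degrees, from -1 to 1. In form: grip dx dy dz spin; .... A call has 1 to 20 rows; each row shifts and turns the commanded pose from where the row before left it, along the tool's axes as they then stand; what a row does not reach is not made up. A row lasts 1/12 s, in which the tool goes at most 41.7 mm and 7.16 degrees, less where a joint would pass 70% of its speed; a pose out of reach is approached as far as the arm can. A call with a number of a shift or a turn outside -1 to 1 is refused whole. A call with a gripper value outside its range is refused whole. The fingers move at their own pace and stop on an object; "grip_force" is the grip in N (left out, the last holds). Time passes only in rows, so rows that do not move let the fingers close. It gives the time, the measured TCP pose, the force, the opening and the grip force at its end, in the units of the state.
- readout.sense(): the state, without advancing time (a new reading comes with each control period).
- cams.snapshot(name): name is "side" or "top"; returns a dict with "pixels" (384x512x3 uint8, red, green, blue), "intrinsics" (3x3 intrinsics, pixels), "eye" and "rotation" of the camera in the world. Camera axes: x right, y down, z forward; pixel columns grow to the right and rows downward; lengths in m; the calibration is good to about 2 mm. A picture is of the moment at which its call begins. There is no depth.
- sign_off(): hands the job in; it is judged then, once.
The state is a dict: "t": time; "q": joint angles; "qd": joint speeds; "tau": joint torques, N m; "tcp_pos": TCP position; "tool_rot": TCP orientation; "force": force on the tool from outside, world axes, zero at the start; "ft_torque": the same for the moment, N m; "finger_gap": opening from 0.0 (shut) to 1.0 (fully open); "gripper_force": force on a finger pad.
Only numpy, scipy, OpenCV 4.12 (cv2) and the standard library are available. Lean on these libraries where they do the work, as an engineer would, in place of code of your own. Each camera call takes 0.05 s, during which the arm holds its last target. There are 200 camera calls.

TASK

The choke on the metal chassis plate hums because it has worked loose between its two angle brackets: pull the old packing strip out of the gap and drop it in the scrap box. Then stand new strips from the wooden stand in the gap, right down and side by side, as many as it takes for the tapered wedge, pushed point down into what is left of the gap, to bind before its tip reaches the plate, and leave the strips that are not needed in the stand. Finish holding on: keep gripping the wedge and pressing it firmly down, so that choke, strips and wedge stay tight between the brackets; do not disturb the jar, the bottle or the screwdriver nearby.

Things in the scene. Friction and masses are not known exactly. Their poses are not given: they have to be found in the camera images.
- chassis: Fixed sheet-metal base plate, 90 x 180 mm (x, y) and 12 mm high; its yaw is within 0.25 rad of the robot's axes. Origin: centre of its underside, z up. Choke, brackets and packing stand on its top (z = 12 mm), the row choke - gap - bracket runs along its y axis through x = 0.
- bracket_far: Fixed steel angle bracket screwed to the plate at the choke's far end. Upright wall 56 mm wide, 42 mm high, 5 mm thick. Origin: middle of the foot of the wall's inner face, which looks along the bracket's own +y (also the plate's +y) and bears the choke. Wall and 36 mm foot lie on its -y side.
- bracket_gap: The same bracket at the other end, beyond the gap. Origin: middle of the foot of the wall's inner face, which looks along its own +y (the plate's -y) at the choke. Where it is screwed down varies: the free gap to the choke is 11.5 to 19.5 mm wide, 42 mm deep, open above and at both ends. The gap's top edges, bracket and choke, stand 54 mm above the bench.
- choke: Loose choke, 0.4 kg: dark laminated iron core 30 x 60 x 42 mm (x, y, z) with a paper-taped winding bulging from both x sides (55 mm over all in x). Origin: centre of the underside. It stands within 1 mm of bracket_far; its flat +y end, 30 mm from the origin, is one wall of the gap.
- old_strip: Old packing strip of brown insulating board, 28 x 4 x 66 mm (x, y thickness, z), 20 g, standing loose in the gap; it reaches 24 mm above the gap's top edges. Origin: centre of its lower edge.
- stand: Fixed wooden block, 98 x 112 x 26 mm, yaw within 0.25 rad, with four slots 34.5 mm long in x, 7 mm wide in y, 14 mm deep, at x = -23 and +23 mm, y = +32 and -32 mm of its origin (centre of its underside). Three hold a strip each and one the wedge, in any order, all upright.
- strip_1: New packing strip of brown insulating board, 32 x 5 x 42 mm (x, y thickness, z), 20 g, edges rounded; in the stand it stands upright, its top 28 mm above the block (54 mm above the bench). Origin: centre of its lower edge. Right down in the gap its top is level with the brackets; a strip let go part way down a free gap slides down by itself and may lean a little.
- strip_2: Another such strip, the same in every way.
- strip_3: Another such strip, the same in every way.
- wedge: Wedge of the same board, 32 mm wide (x), 60 mm tall, 30 g, symmetric. Origin: centre of the tip, z up. The lowest 40 mm taper from 11 mm thick (y) down to 3 mm at the tip; above is a parallel head 12 mm thick, 20 mm tall, to grip. It binds in a gap of 4.5 to 10.3 mm; in a wider one it drops to the plate, loose. About 15 to 20 N of downward push makes it tight. Friction about 0.6.
- scrap_box: Fixed open grey plastic bin, 120 x 100 mm (x, y), 48 mm high, walls 3 mm, floor 3 mm. Origin: centre of its underside.
- flux_jar: Bystander: white screw-lid jar, 46 mm across, 36 mm high. Origin: centre of its underside.
- ipa_bottle: Bystander: white bottle with a pump cap, 52 mm across, 112 mm high. Origin: centre of its underside.
- screwdriver: Bystander: screwdriver 160 mm long, lying on the bench. Origin: underside, about the middle.

How it is judged:
On the way, in this order (a step that is already met when the one before it is completed fails the run):
1. the old strip lies in the scrap box, let go (x of old_strip in the frame of scrap_box between -0.06 and 0.06 m and y of old_strip in the frame of scrap_box between -0.05 and 0.05 m and z of old_strip in the frame of scrap_box below 0.05 m and contact force between the fingers and old_strip below 0.1 N), for 0.2 s.
2. a new strip stands right down in the gap (((x of strip_1 in the frame of chassis between -0.02 and 0.02 m and y of strip_1 in the frame of bracket_gap between 0 and 0.021 m and z of strip_1 in the frame of chassis below 0.018 m and angle between strip_1's own z axis and vertical below 0.4 rad) or (x of strip_2 in the frame of chassis between -0.02 and 0.02 m and y of strip_2 in the frame of bracket_gap between 0 and 0.021 m and z of strip_2 in the frame of chassis below 0.018 m and angle between strip_2's own z axis and vertical below 0.4 rad) or (x of strip_3 in the frame of chassis between -0.02 and 0.02 m and y of strip_3 in the frame of bracket_gap between 0 and 0.021 m and z of strip_3 in the frame of chassis below 0.018 m and angle between strip_3's own z axis and vertical below 0.4 rad))), for 0.2 s.
At the end, for the whole second after the job is handed in: Old strip in the bin; 1+ new strip within 6 mm of the plate in the gap, the rest in the stand; wedge upright within 0.17 rad, tip 5 mm+ into the gap and clear of the plate (0.5 mm+, no force), held with 3 N+; wedge or a strip presses bracket_gap, and the choke bracket_far, with 1 N+; all still (all of step 1 and ((x of strip_1 in the frame of chassis between -0.02 and 0.02 m and y of strip_1 in the frame of bracket_gap between 0 and 0.021 m and z of strip_1 in the frame of chassis below 0.018 m and angle between strip_1's own z axis and vertical below 0.4 rad) or (x of strip_2 in the frame of chassis between -0.02 and 0.02 m and y of strip_2 in the frame of bracket_gap between 0 and 0.021 m and z of strip_2 in the frame of chassis below 0.018 m and angle between strip_2's own z axis and vertical below 0.4 rad) or (x of strip_3 in the frame of chassis between -0.02 and 0.02 m and y of strip_3 in the frame of bracket_gap between 0 and 0.021 m and z of strip_3 in the frame of chassis below 0.018 m and angle between strip_3's own z axis and vertical below 0.4 rad)) and ((x of strip_1 in the frame of chassis between -0.02 and 0.02 m and y of strip_1 in the frame of bracket_gap between 0 and 0.021 m and z of strip_1 in the frame of chassis below 0.018 m and angle between strip_1's own z axis and vertical below 0.4 rad) or (x of strip_1 in the frame of stand between -0.049 and 0.049 m and y of strip_1 in the frame of stand between -0.056 and 0.056 m and z of strip_1 in the frame of stand between 0.004 and 0.02 m and angle between strip_1's own z axis and vertical below 0.4 rad)) and ((x of strip_2 in the frame of chassis between -0.02 and 0.02 m and y of strip_2 in the frame of bracket_gap between 0 and 0.021 m and z of strip_2 in the frame of chassis below 0.018 m and angle between strip_2's own z axis and vertical below 0.4 rad) or (x of strip_2 in the frame of stand between -0.049 and 0.049 m and y of strip_2 in the frame of stand between -0.056 and 0.056 m and z of strip_2 in the frame of stand between 0.004 and 0.02 m and angle between strip_2's own z axis and vertical below 0.4 rad)) and ((x of strip_3 in the frame of chassis between -0.02 and 0.02 m and y of strip_3 in the frame of bracket_gap between 0 and 0.021 m and z of strip_3 in the frame of chassis below 0.018 m and angle between strip_3's own z axis and vertical below 0.4 rad) or (x of strip_3 in the frame of stand between -0.049 and 0.049 m and y of strip_3 in the frame of stand between -0.056 and 0.056 m and z of strip_3 in the frame of stand between 0.004 and 0.02 m and angle between strip_3's own z axis and vertical below 0.4 rad)) and x of wedge in the frame of chassis between -0.02 and 0.02 m and y of wedge in the frame of bracket_gap between 0 and 0.021 m and z of wedge in the frame of chassis between 0.0125 and 0.049 m and contact force between wedge and chassis below 0.5 N and angle between wedge's own z axis and vertical below 0.17 rad and contact force between the fingers and wedge above 3 N and contact force between any of strip_1, strip_2, strip_3, wedge and bracket_gap above 1 N and contact force between choke and bracket_far above 1 N and linear speed of each of wedge, choke below 0.02 m/s and angle between choke's own z axis and vertical below 0.1 rad); the arm keeps its last pose, push and grip.
It fails at once if the jar was disturbed (distance of flux_jar from where it was at the start of the episode above 0.03 m or angle between flux_jar's own z axis and vertical above 0.5 rad).
It fails at once if the bottle was disturbed (distance of ipa_bottle from where it was at the start of the episode above 0.03 m or angle between ipa_bottle's own z axis and vertical above 0.5 rad).
It fails at once if the screwdriver was disturbed (distance of screwdriver from where it was at the start of the episode above 0.03 m).
It fails at once if the choke was tipped over (angle between choke's own z axis and vertical above 0.35 rad).
It also fails if it takes over 72 s, if anything falls off the work surface, if the arm or the gripper's body presses on something with over 40 N, if the wrist force passes 120 N, or if a joint passes its speed limit or range.

## Working session

There is one attempt and no reset: what is moved stays moved. The work goes in short steps, Python scripts to look and compute and a tool call to move; the robot and the scene stay as the last step left them, time stands still between calls to the robot, and variables do not carry over. Pictures are saved under pics/ and viewed, at most 10 in all, crops included, and the job is handed in when it is done.

Besides the shell and the picture viewer there is one more tool, called after ">>>" as name(argument=value, ...) on one line, values as JSON. send_rows: Moves the arm, as the interface text tells. Its arguments: {"type":"object","properties":{"commands":{"type":"string"},"grip_force":{"type":"number"}},"required":["commands"]}

```bash
mkdir -p pics; ls
python3 - <<'E'
from station import readout,cams
import cv2,numpy as np,pickle
d={}
for n in("side","top"):
    s=cams.snapshot(n);d[n]=s
    cv2.imwrite(f"pics/{n}0.png",cv2.resize(np.array(s["pixels"])[:,:,::-1],(800,600),interpolation=cv2.INTER_CUBIC))
    print(n,s["intrinsics"],s["eye"],s["rotation"])
pickle.dump(d,open("d0.pkl","wb"))
print(readout.sense())
E
```

```text
pics
side [[458.77680181   0.         249.06867047]
 [  0.         458.77680181 194.45682513]
 [  0.           0.           1.        ]] [0.39071248 1.16700172 0.4497036 ] [-0.02669657  0.83616537 -0.54718832  0.02645187]
top [[457.26920779   0.         252.89390145]
 [  0.         457.26920779 184.07955505]
 [  0.           0.           1.        ]] [0.36264718 0.27548955 0.96408832] [ 0.7152486  -0.69681296  0.02647462 -0.04658584]
{'t': 0.1, 'q': array([ 1.01550380e+00,  5.28376741e-01,  1.43376280e+00,  1.32967007e-06,
        1.18141856e+00, -1.78511671e-01]), 'qd': array([ 1.93061424e-03,  2.58016370e-04, -4.11629052e-03, -2.31615434e-03,
        5.14448471e-08,  2.21419946e-03]), 'tau': array([-6.83048711e-04, -4.43307602e+01, -1.78586501e+01, -2.64012378e-04,
        3.88094079e-03,  4.12374527e-05]), 'tcp_pos': array([0.2295991 , 0.58062602, 0.23843291]), 'tool_rot': array([ 1.87278205e-01,  9.82306423e-01, -9.17093578e-04, -3.53100919e-04]), 'force': array([-0.49516538,  1.06372853,  0.432266  ]), 'ft_torque': array([-0.03524046, -0.01626218,  0.00493281]), 'gripper_force': 0.0, 'finger_gap': 0.9988859226694144}
```

View pics/top0.png

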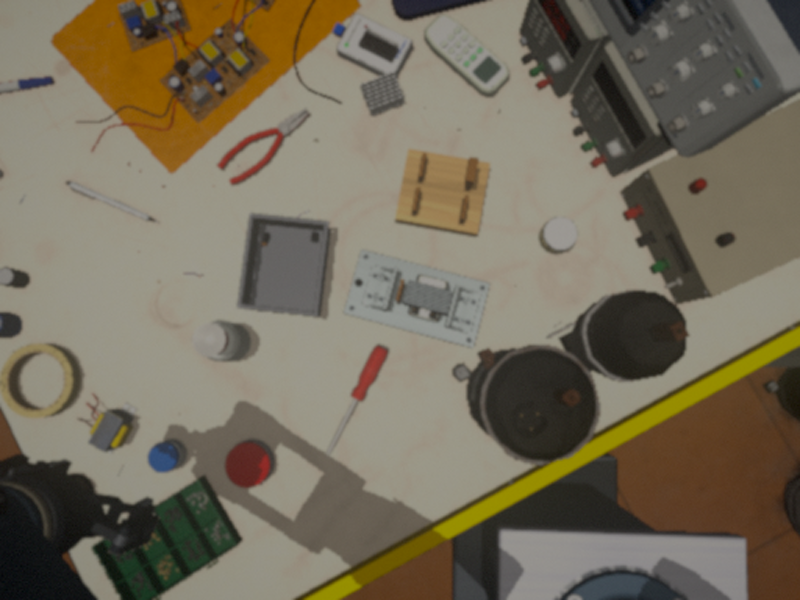

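View pics/side0.png

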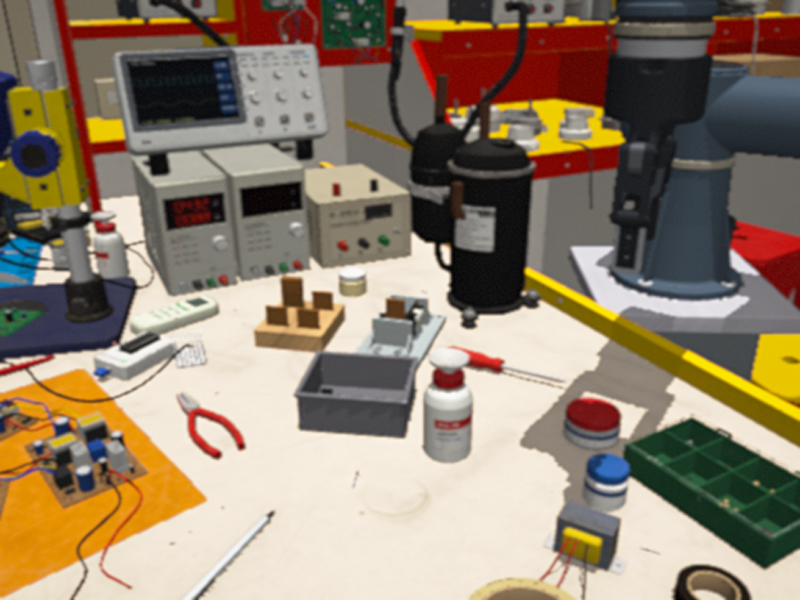

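Top view (800x600): stand around (443,192), with the wedge probably in its upper-right slot (472,172). Chassis at (418,298), with the gap bracket on the left and the old strip at (402,290). Bin at (285,265), jar (560,235), bottle (222,340), screwdriver (360,395). Next is an enlarged crop.

```bash
cat > h.py <<'E'
import numpy as np,cv2,pickle
from scipy.spatial.transform import Rotation as R
from station import readout,cams
def rot(s):
    return R.from_quat(s["rotation"]).as_matrix()
def world(s,u,v,z):  # native pixel to world at height z
    K=s["intrinsics"];d=rot(s)@np.linalg.solve(K,[u,v,1.]);e=np.array(s["eye"])
    return e+d*(z-e[2])/d[2]
def pix(s,p):
    c=rot(s).T@(np.array(p)-s["eye"]);c=s["intrinsics"]@c;return c[:2]/c[2]
def crop(s,u0,v0,w,h,k,fn):
    im=np.array(s["pixels"])[v0:v0+h,u0:u0+w,::-1]
    cv2.imwrite(fn,cv2.resize(im,None,fx=k,fy=k,interpolation=cv2.INTER_CUBIC))
def yaw():
    m=R.from_quat(readout.sense()["tool_rot"]).as_matrix();return m
E
python3 - <<'E'
from h import *
d=pickle.load(open("d0.pkl","rb"));t=d["top"]
print(t["rotation"], pix(t,[0.5,0.3,0]),pix(t,[0,0,0]),pix(t,[0.23,0.58,0.2]))
crop(t,215,90,115,138,5,"pics/c1.png")
crop(d["side"],155,165,140,115,5,"pics/c2.png")
E
```

```text
[ 0.7152486  -0.69681296  0.02647462 -0.04658584] [255.41423995 166.53076038] [398.82221694 418.03953583] [ 78.94057326 307.3256468 ]
```

View pics/c1.png

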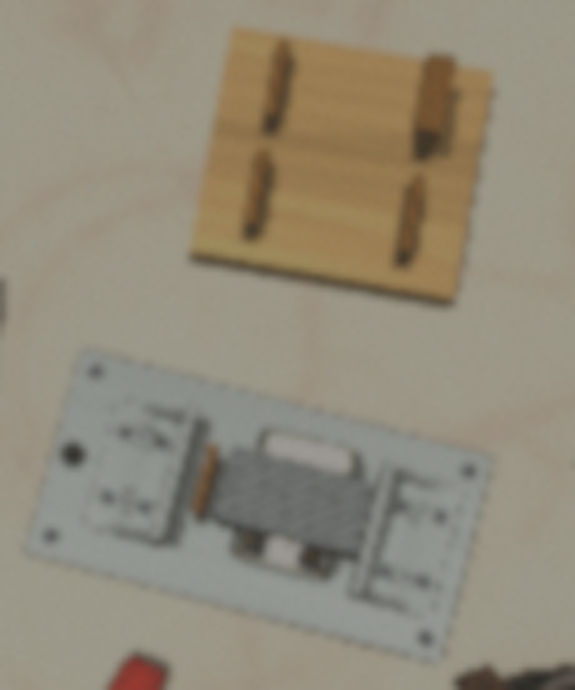

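View pics/c2.png

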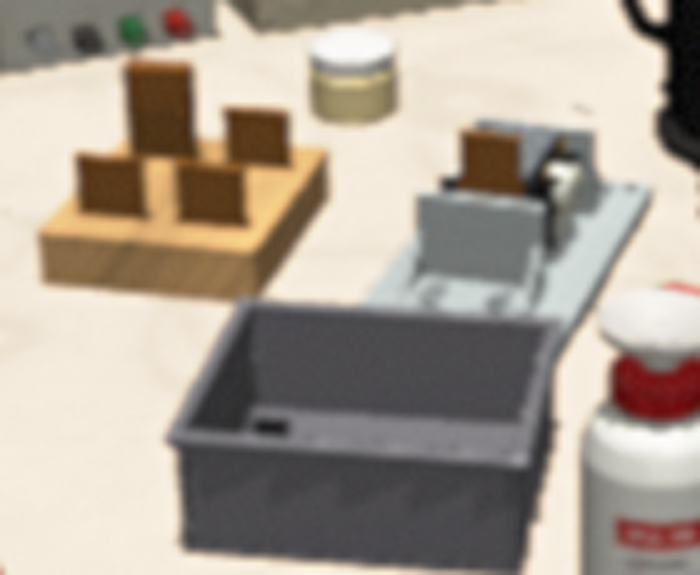

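Crop c1 (top, x5): the chassis corners are (83,348), (492,455), (440,663) and (27,552). The stand top corners are (235,28), (493,73), (450,302) and (193,257). Old strip top is at about (206,483), and the wedge is in the top-right slot. c2 confirms this: tall wedge at the back, three strips, old strip in the gap.

```bash
cat >> h.py <<'E'
def cw(s,c,z,o=(215,90),k=5): # crop px -> world ; 
    return world(s,(c[0]+.5)/k-.5+o[0],(c[1]+.5)/k-.5+o[1],z)
def rect(s,cs,z,L,W,**a):
    P=np.array([cw(s,c,z,**a)[:2] for c in cs]);c=P.mean(0)
    ideal=np.array([[L,W],[L,-W],[-L,-W],[-L,W]])/2 # TL(+x,+y),TR(+x,-y),BR,BL
    H=(P-c).T@ideal; th=np.arctan2(H[1,0]-H[0,1],H[0,0]+H[1,1])
    r=np.array([[np.cos(th),-np.sin(th)],[np.sin(th),np.cos(th)]])
    print("centre",c.round(4),"yaw",th.round(4),"resid mm",((P-c-ideal@r.T)*1e3).round(1).tolist());return c,th
E
python3 - <<'E'
from h import *
d=pickle.load(open("d0.pkl","rb"));t=d["top"]
c,th=rect(t,[(83,348),(492,455),(440,663),(27,552)],.012,.09,.18)
sc,sth=rect(t,[(235,28),(493,73),(450,302),(193,257)],.026,.098,.112)
f=lambda p,c,th:np.round(R.from_euler('z',-th).as_matrix()[:2,:2]@(p[:2]-c)*1e3,1)
print("oldstrip top in chassis",f(cw(t,(203,483),.078),c,th),cw(t,(203,483),.078), "ends",f(cw(t,(211,447),.078),c,th),f(cw(t,(200,520),.078),c,th))
# profile along chassis y at z=54 for several x
g=cv2.cvtColor(np.array(t["pixels"]),cv2.COLOR_RGB2GRAY).astype(np.float32)
ys=np.arange(62,-70,-1.)
r=R.from_euler('z',th).as_matrix()[:2,:2]
for x0,x1 in((-12,12),(16,26),(-26,-18)):
    acc=0
    for x in range(x0,x1,2):
        pp=np.array([pix(t,[*(c+r@[x/1e3,y/1e3]),.054]) for y in ys],np.float32)
        acc=acc+cv2.remap(g,pp[:,:1],pp[:,1:],cv2.INTER_LINEAR).ravel()
    print(x0,x1,[(int(y),int(v)) for y,v in zip(ys,acc/len(range(x0,x1,2)))])
for y in(32,-32):
    for x in(-23,23):
        p=sc+R.from_euler('z',sth).as_matrix()[:2,:2]@[x/1e3,y/1e3];print("slot",x,y,p.round(4),(pix(t,[*p,.054])-[215,90])*5)
# bin rim corners (800 px view)
b=[(250,213),(330,220),(324,318),(238,309)]
rect(t,[( a*.64, e*.64) for a,e in b],.048,.12,.1,o=(0,0),k=1)
print("jar",world(t,560*.64,235*.64,.036),"bottle",world(t,222*.64,340*.64,.1),[world(t,a*.64,b*.64,0.17) for a,b in((535,400),(630,335))])
E
```

```text
centre [0.4486 0.2751] yaw -0.2344 resid mm [[-0.6, -1.0], [0.0, 1.5], [0.4, 0.8], [0.2, -1.3]]
centre [0.5905 0.244 ] yaw -0.1572 resid mm [[0.4, -1.2], [0.7, 0.9], [-0.1, 1.9], [-1.0, -1.6]]
oldstrip top in chassis [-3.6 22. ] [0.45021886 0.29739236 0.078     ] ends [10.8 22.7] [-17.9  19.4]
-12 12 [(62, 143), (61, 142), (60, 140), (59, 139), (58, 139), (57, 140), (56, 140), (55, 140), (54, 140), (53, 139), (52, 138), (51, 138), (50, 138), (49, 138), (48, 138), (47, 138), (46, 138), (45, 138), (44, 138), (43, 138), (42, 138), (41, 138), (40, 137), (39, 135), (38, 135), (37, 135), (36, 133), (35, 129), (34, 119), (33, 107), (32, 96), (31, 89), (30, 88), (29, 91), (28, 93), (27, 95), (26, 95), (25, 94), (24, 91), (23, 86), (22, 80), (21, 76), (20, 74), (19, 77), (18, 83), (17, 89), (16, 94), (15, 98), (14, 102), (13, 104), (12, 105), (11, 105), (10, 105), (9, 106), (8, 107), (7, 107), (6, 108), (5, 108), (4, 108), (3, 108), (2, 107), (1, 106), (0, 105), (-1, 105), (-2, 106), (-3, 107), (-4, 108), (-5, 108), (-6, 108), (-7, 108), (-8, 107), (-9, 106), (-10, 106), (-11, 106), (-12, 107
[... 3467 characters left out ...]
7), (-53, 124), (-54, 130), (-55, 133), (-56, 135), (-57, 135), (-58, 135), (-59, 137), (-60, 137), (-61, 137), (-62, 137), (-63, 137), (-64, 137), (-65, 138), (-66, 139), (-67, 140), (-68, 141), (-69, 141)]
slot -23 32 [0.5728 0.2792] [255.31162676 187.01384673]
slot 23 32 [0.6183 0.272 ] [275.73266167  77.86775917]
slot -23 -32 [0.5628 0.216 ] [411.18666899 214.61933301]
slot 23 -32 [0.6082 0.2088] [430.92333964 104.9984981 ]
centre [0.4838 0.4463] yaw -0.0587 resid mm [[4.3, 3.2], [3.2, -2.4], [-5.2, -6.5], [-2.3, 5.7]]
jar [0.53312317 0.08946989 0.036     ] bottle [0.38282437 0.5099861  0.1       ] [array([0.32496008, 0.14282356, 0.17      ]), array([0.39873742, 0.03935585, 0.17      ])]
```

The brackets are about 78–79 mm apart, so the gap is about 18 mm. That takes two strips and leaves about 8 mm for the wedge. Now moving above the old strip.

>>> send_rows(commands="30 0 0 0 -1; 30 0 0 0 -1; 30 -0.94 -0.75 0 -0.05; 30 -0.94 -0.75 0 0; 30 -0.94 -0.75 0 0; 30 -0.94 -0.75 0 0; 30 -0.94 -0.75 0 0; 30 -0.94 -0.75 0 0; 30 -0.94 -0.75 0 0; 30 -0.94 -0.75 0 0; 30 -0.94 -0.75 0 0; 30 -0.94 -0.75 0 0; 30 -0.94 -0.75 0 0; 30 -0.94 -0.75 0 0; 30 -0.94 -0.75 0 0; 30 -0.94 -0.75 0 0; 30 -0.9 -0.73 0 0; 30 0 0 0 0", grip_force=40)

```text
t: 1.6
tcp_pos: [0.454, 0.2947, 0.239]
tool_rot: [0.118, 0.993, -0.001, 0.001]
force: [-0.3, 0.6, 0.1]
finger_gap: 0.356
gripper_force: 0.0
```

```bash
cat >> h.py <<'E'
def goto(x,y,yawdeg=None,z=None):
    """row units to bring the tcp to x,y,z with tool y at direction yawdeg: spin first, then dx dy dz"""
    s=readout.sense();m=R.from_quat(s["tool_rot"]).as_matrix()
    a=np.degrees(np.arctan2(m[1,1],m[0,1]));sp=0
    if yawdeg is not None: sp=-(yawdeg-a)/4
    y_=np.radians(a if yawdeg is None else yawdeg);ty=np.array([np.cos(y_),np.sin(y_)]);tx=np.array([-ty[1],ty[0]])
    d=np.array([x,y])-s["tcp_pos"][:2]
    print("tcp",s["tcp_pos"].round(4),"yaw",a.round(2),"tilt",m[:,2].round(3),"spin",round(sp,2),"dx",(d@tx/.02).round(2),"dy",(d@ty/.02).round(2),"dz",None if z is None else round((s["tcp_pos"][2]-z)/.02,2),"F",s["force"].round(1),"gap",round(s["finger_gap"]*85.4,1),"gf",round(s["gripper_force"],1),"t",round(s["t"],2))
E
python3 - <<'E'
from h import *
goto(.4505,.297,76.6,.066)
E
```

```text
tcp [0.454  0.2947 0.239 ] yaw 76.4 tilt [ 0.001 -0.001 -1.   ] spin -0.05 dx 0.2 dy 0.07 dz 8.65 F [-0.3  0.6  0.1] gap 30.4 gf 0.0 t 1.6
```

>>> send_rows(commands="30 0.2 0.07 1 -0.05; 30 0 0 1 0; 30 0 0 1 0; 30 0 0 1 0; 30 0 0 1 0; 30 0 0 1 0; 30 0 0 1 0; 30 0 0 0.6 0; 30 0 0 0 0")

```text
t: 2.35
tcp_pos: [0.4454, 0.2994, 0.0846]
tool_rot: [0.115, 0.993, -0.001, -0.003]
force: [-0.2, -0.3, 0.6]
finger_gap: 0.349
gripper_force: 0.0
```

Run:
```python
from h import *
goto(.4505,.297,76.6,.066)
s=cams.snapshot("side");t=cams.snapshot("top")
crop(s,205,130,100,110,5,"pics/a.png");a=cv2.imread("pics/a.png");crop(t,215,130,75,110,5,"pics/b.png");b=cv2.imread("pics/b.png")
cv2.imwrite("pics/s1.png",np.hstack([a[:550],b[:550,:300]])[:, :800])
print([(pix(s,[*p,.078])-[205,130])*5 for p in [(.4505,.297)]])
```

```text
tcp [0.4454 0.2994 0.0846] yaw 76.82 tilt [-0.006 -0.002 -1.   ] spin 0.06 dx -0.28 dy -0.06 dz 0.93 F [-0.2 -0.3  0.6] gap 29.8 gf 0.0 t 2.35
[array([244.52211498, 302.79474196])]
```

View pics/s1.png

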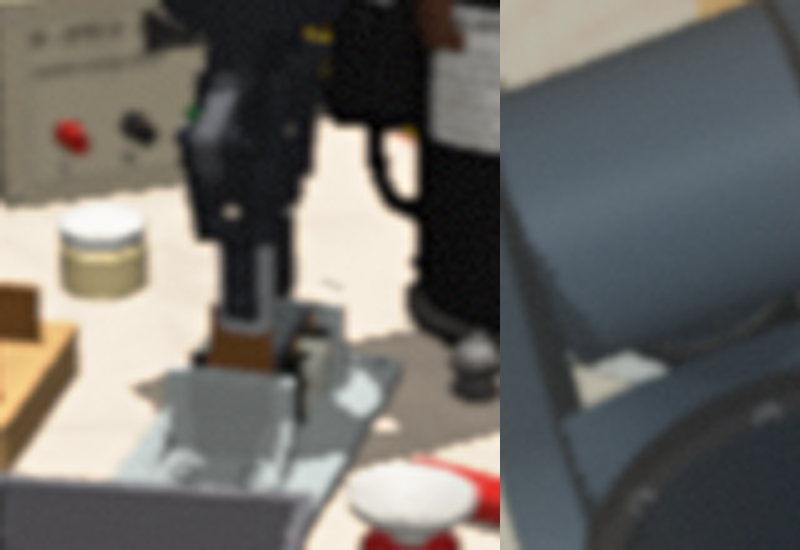

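The side view shows the near finger (x 222–275) in front of the brown strip (x 210–275), slightly to the right. A small x correction, then I close and lift.

>>> send_rows(commands="30 -0.25 -0.05 0.45 0.05; 30 0 0 0.45 0; 30 0 0 0 0; 0 0 0 0 0; 0 0 0 0 0; 0 0 0 0 0; 0 0 0 0 0; 0 0 0 0 0; 0 0 0 0 0; 0 0 0 0 0")

```text
t: 3.28
tcp_pos: [0.4526, 0.2977, 0.0696]
tool_rot: [0.117, 0.993, 0.0, 0.0]
force: [-0.3, 0.6, 1.0]
finger_gap: 0.037
gripper_force: 43.5
```

Run:
```python
from h import *
goto(.484,.446,None,.137)
```

```text
tcp [0.4526 0.2977 0.0696] yaw 76.61 tilt [ 0.  0. -1.] spin 0 dx 0.19 dy 7.58 dz -3.37 F [-0.3  0.6  1. ] gap 3.2 gf 43.5 t 3.28
```

>>> send_rows(commands="0 0 0 -0.6 0; 0 0 0 -1 0; 0 0 0 -1 0; 0 0 0 -1 0; 0 0 0 -0.6 0; 0 0 0 0 0; 0 0 0.9 0 0; 0 0 1 0 0; 0 0 1 0 0; 0 0.2 1 0 0; 0 0 1 0 0; 0 0 1 0 0; 0 0 1 0 0; 0 0 0.7 0 0; 0 0 0 0 0; 0 0 0 0 0")

```text
t: 4.62
tcp_pos: [0.483, 0.4462, 0.1519]
tool_rot: [0.116, 0.993, -0.001, -0.001]
force: [0.8, -1.0, -1.1]
finger_gap: 0.032
gripper_force: 43.2
```

Run:
```python
from h import *
goto(.484,.446,None,.07)
s=cams.snapshot("side");t=cams.snapshot("top")
crop(s,160,110,150,150,4,"pics/a2.png")
```

```text
tcp [0.483  0.4462 0.1519] yaw 76.68 tilt [-0.002 -0.002 -1.   ] spin 0 dx -0.05 dy 0.0 dz 4.09 F [ 0.8 -1.  -1.1] gap 2.7 gf 43.2 t 4.62
```

View pics/a2.png

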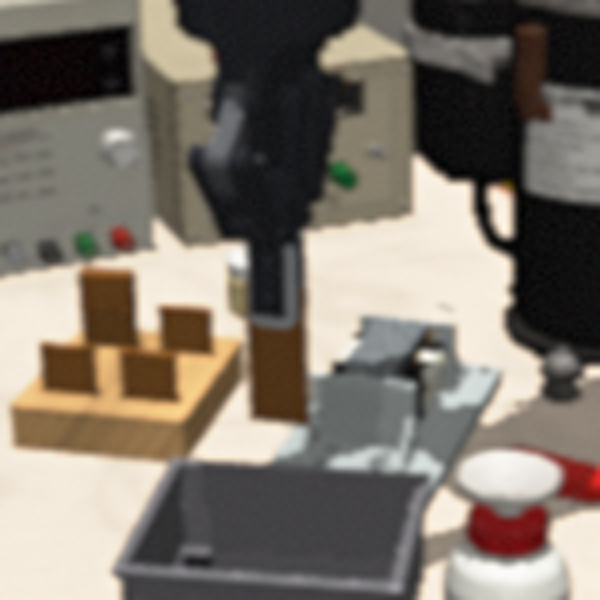

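The strip is held, hanging at about (278,370) with the bin below it. Lowering and letting go.

>>> send_rows(commands="0 0 0 0.9 0; 0 0 0 1 0; 0 0 0 1 0; 0 0 0 0.9 0; 0 0 0 0 0; 30 0 0 0 0; 30 0 0 0 0; 30 0 0 0 0; 30 0 0 0 0; 30 0 0 -1 0; 30 0 0 -1 0; 30 0 0 -1 0; 30 0 0 -1 0; 30 0 0 -0.5 0; 30 0 0 0 0")

```text
t: 5.97
tcp_pos: [0.4855, 0.4477, 0.1711]
tool_rot: [0.116, 0.993, 0.002, 0.003]
force: [0.9, -0.5, 0.4]
finger_gap: 0.35
gripper_force: 0.0
```

Run:
```python
from h import *
s=cams.snapshot("side");t=cams.snapshot("top")
pickle.dump({"side":s,"top":t},open("d1.pkl","wb"))
crop(s,180,150,120,120,5,"pics/a.png");a=cv2.imread("pics/a.png")[:600,:400]
b=cv2.resize(np.array(t["pixels"])[:,:,::-1],(400,300),interpolation=cv2.INTER_AREA)
b2=np.array(t["pixels"])[150:225,215:315,::-1];b2=cv2.resize(b2,(400,300),interpolation=cv2.INTER_CUBIC)
cv2.imwrite("pics/s3.png",np.hstack([a,np.vstack([b,b2])]))
# next: strip slot (-23,32), strip yaw 81
goto(.5728,.2792,81.0,.054)
```

```text
tcp [0.4837 0.4464 0.1676] yaw 76.61 tilt [ 0.001  0.    -1.   ] spin -1.1 dx -5.71 dy -7.56 dz 5.68 F [-0.3 -0.7  0.5] gap 30.1 gf 0.0 t 6.07
```

View pics/s3.png

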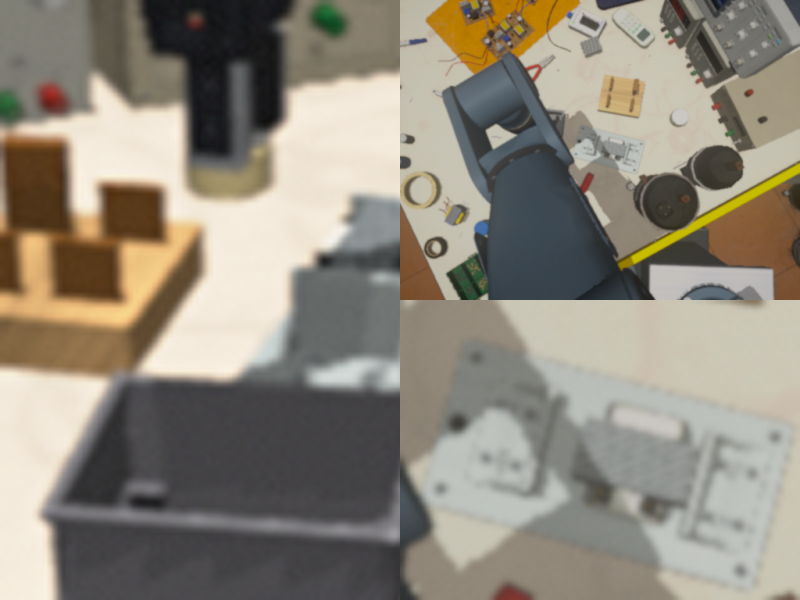

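The gripper is empty and the strip is hidden in the bin behind its front wall. The top view now shows the gap unobstructed (panel x 555–585). I take an edge profile across it and move on to the first strip in the same turn.

Run:
```python
from h import *
t=pickle.load(open("d1.pkl","rb"))["top"]
g=cv2.cvtColor(np.array(t["pixels"]),cv2.COLOR_RGB2GRAY).astype(np.float32)
c=np.array([.4486,.2751]);r=R.from_euler('z',-.2344).as_matrix()[:2,:2]
ys=np.arange(42,6,-1.)
for x0,x1 in((4,13),(-6,3),(-13,-7),(17,25)):
    acc=[]
    for x in range(x0,x1,2):
        pp=np.array([pix(t,[*(c+r@[x/1e3,y/1e3]),.054]) for y in ys],np.float32)
        acc.append(cv2.remap(g,pp[:,:1],pp[:,1:],cv2.INTER_LINEAR).ravel())
    print(x0,[f"{int(y)}:{int(v)}" for y,v in zip(ys,np.mean(acc,0))])
```

```text
4 ['42:114', '41:116', '40:118', '39:120', '38:121', '37:123', '36:123', '35:122', '34:118', '33:114', '32:111', '31:113', '30:118', '29:124', '28:128', '27:130', '26:131', '25:133', '24:134', '23:135', '22:137', '21:139', '20:141', '19:142', '18:142', '17:142', '16:141', '15:141', '14:141', '13:142', '12:143', '11:145', '10:146', '9:147', '8:148', '7:149']
-6 ['42:158', '41:152', '40:144', '39:138', '38:131', '37:127', '36:125', '35:122', '34:118', '33:113', '32:111', '31:113', '30:118', '29:124', '28:127', '27:130', '26:131', '25:131', '24:131', '23:130', '22:131', '21:131', '20:130', '19:129', '18:126', '17:121', '16:116', '15:112', '14:109', '13:110', '12:113', '11:116', '10:121', '9:126', '8:130', '7:135']
-13 ['42:185', '41:183', '40:180', '39:174', '38:168', '37:161', '36:154', '35:146', '34:134', '33:124', '32:118', '31:116', '30:120', '29:125', '28:130', '27:133', '26:135', '25:135', '24:134', '23:133', '22:132', '21:132', '20:131', '19:130', '18:127', '17:122', '16:115', '15:109', '14:104', '13:101', '12:98', '11:98', '10:97', '9:97', '8:97', '7:97']
17 ['42:117', '41:116', '40:116', '39:119', '38:124', '37:131', '36:137', '35:138', '34:135', '33:129', '32:125', '31:124', '30:127', '29:132', '28:140', '27:149', '26:162', '25:172', '24:180', '23:185', '22:187', '21:188', '20:189', '19:189', '18:188', '17:187', '16:186', '15:185', '14:183', '13:183', '12:183', '11:183', '10:182', '9:179', '8:173', '7:163']
```

>>> send_rows(commands="25 0 0 0 -1; 25 -0.7 -0.9 0 -0.1; 25 -0.7 -0.95 0 0; 25 -0.7 -0.95 0 0; 25 -0.7 -0.95 0 0; 25 -0.7 -0.95 0.4 0; 25 -0.7 -0.95 0.5 0; 25 -0.75 -0.95 0.5 0; 25 -0.75 -0.95 0.5 0; 25 0 0 0.5 0; 25 0 0 0.5 0; 25 0 0 0 0; 25 0 0 0 0")

```text
t: 7.15
tcp_pos: [0.571, 0.28, 0.1078]
tool_rot: [0.078, 0.997, -0.0, -0.002]
force: [-0.6, 0.4, -0.1]
finger_gap: 0.292
gripper_force: 0.0
```

Run:
```python
from h import *
goto(.5728,.2792,81.0,.052)
s=cams.snapshot("side");t=cams.snapshot("top")
crop(s,150,140,110,100,5,"pics/a4.png")
```

```text
tcp [0.571  0.28   0.1078] yaw 81.06 tilt [-0.004 -0.001 -1.   ] spin 0.02 dx -0.09 dy -0.02 dz 2.79 F [-0.6  0.4 -0.1] gap 24.9 gf 0.0 t 7.15
```

View pics/a4.png

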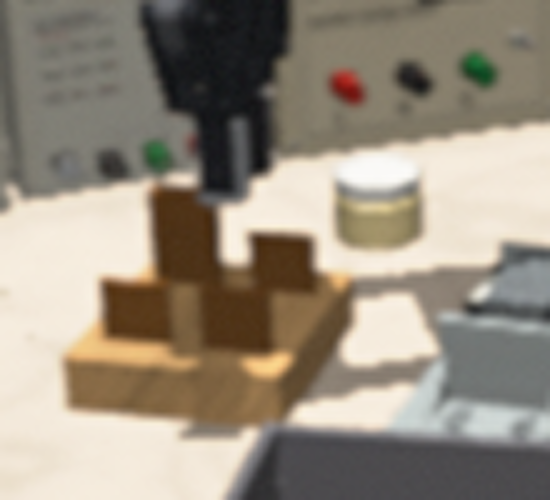

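Run:
```python
from h import *
d=pickle.load(open("d0.pkl","rb"));t=d["top"];s=d["side"]
c=np.array([.4486,.2751]);r=R.from_euler('z',-.2344).as_matrix()
f=lambda p:(r[:2,:2].T@(p[:2]-c)*1e3).round(1)
for q in((85,522),(112,400),(436,612),(458,502)): print(q,f(cw(t,q,.014)))
P=lambda x,y,z:((pix(s,[*(c+r[:2,:2]@[x/1e3,y/1e3]),z/1e3])-[155,165])*5).round(0)
print("known: chassis corner",P(45,90,12),P(-45,90,12),P(-45,-90,12),P(45,-90,12))
for y in(28,33,38.5): print(y,"top corners",P(28,y,54),P(-28,y,54))
print("far top",P(28,-44.5,54),P(-28,-44.5,54))
```

```text
(85, 522) [-26.3  68.5]
(112, 400) [26.2 71. ]
(436, 612) [-24.9 -82.1]
(458, 502) [ 21.7 -79.6]
known: chassis corner [333. 329.] [547. 359.] [654. 177.] [468. 156.]
28 top corners [419. 178.] [548. 193.]
33 top corners [416. 183.] [545. 198.]
38.5 top corners [411. 188.] [541. 204.]
far top [472. 114.] [593. 127.]
```

>>> send_rows(commands="25 -0.09 0 0.9 0; 25 0 0 0.9 0; 25 0 0 0.9 0; 25 0 0 0 0; 25 0 0 0 0")

```text
t: 7.67
tcp_pos: [0.5737, 0.2798, 0.0552]
tool_rot: [0.078, 0.997, -0.0, -0.001]
force: [0.8, 0.4, 0.2]
finger_gap: 0.293
gripper_force: 0.0
```

Foot edges, wall tops and the side view all agree: the bracket's inner face is at chassis y≈+33.6 and the choke end at ≈+16. The gap is about 17.7 mm, so two strips. Gripping strip one.

>>> send_rows(commands="25 0 0 0.15 0; 0 0 0 0 0; 0 0 0 0 0; 0 0 0 0 0; 0 0 0 0 0; 0 0 0 0 0; 0 0 0 0 0; 0 0 0 -0.7 0; 0 0 0 -1 0; 0 0 0 -1 0; 0 0 0 -1 0; 0 0 0 0 0", grip_force=40)

```text
t: 8.67
tcp_pos: [0.577, 0.2798, 0.1302]
tool_rot: [0.078, 0.997, 0.001, 0.004]
force: [-0.2, 0.1, 0.2]
finger_gap: 0.039
gripper_force: 41.8
```

Run:
```python
from h import *
c=np.array([.4486,.2751]);r=R.from_euler('z',-.2344).as_matrix()[:2,:2]
p=c+r@[0,.0295];print(p)
goto(*p,76.6,.1)
s=cams.snapshot("side")
crop(s,150,110,140,115,5,"pics/a5.png")
```

```text
[0.45545165 0.30379329]
tcp [0.577  0.2798 0.1302] yaw 81.02 tilt [ 0.007  0.002 -1.   ] spin 1.1 dx 6.19 dy -0.24 dz 1.51 F [-0.2  0.1  0.2] gap 3.3 gf 41.8 t 8.67
```

View pics/a5.png

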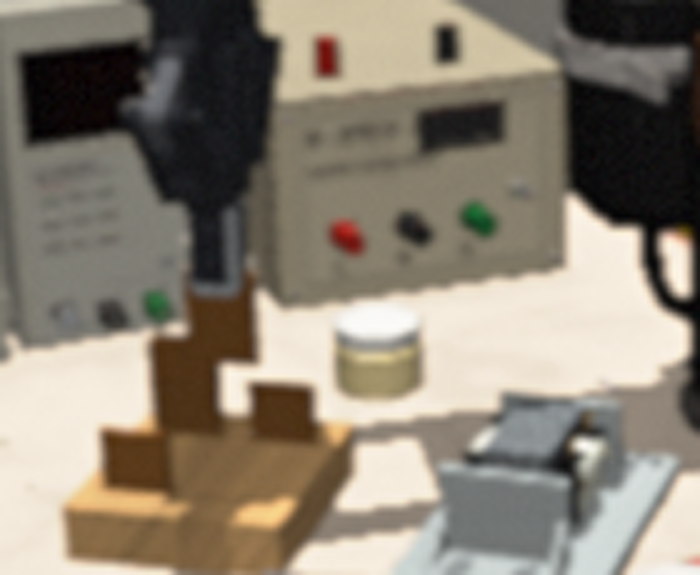

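Strip one is held clear of the stand. Moving over the gap on the bracket side.

>>> send_rows(commands="0 0 0 0 1; 0 0.5 0 0 0.1; 0 1 0 0 0; 0 1 -0.1 0 0; 0 1 -0.1 0 0; 0 1 -0.1 0 0; 0 1 0 0 0; 0 0.7 0 0 0; 0 0 0 0.6 0; 0 0 0 0.4 0; 0 0 0 0 0; 0 0 0 0 0")

```text
t: 9.72
tcp_pos: [0.4523, 0.3017, 0.1055]
tool_rot: [0.117, 0.993, -0.0, -0.001]
force: [0.4, -0.4, -0.1]
finger_gap: 0.04
gripper_force: 41.8
```

Run:
```python
from h import *
c=np.array([.4486,.2751]);r=R.from_euler('z',-.2344).as_matrix()[:2,:2]
p=c+r@[0,.028]
goto(*p,76.6,.064)
s=cams.snapshot("side")
crop(s,210,150,90,75,8,"pics/a6.png")
P=lambda x,y,z:((pix(s,[*(c+r@[x/1e3,y/1e3]),z/1e3])-[210,150])*8).round(0)
print(P(28,38.6,54),P(-28,38.6,54),P(28,33.6,54),P(-28,33.6,54),"choke",P(15,16,54),P(-15,16,54))
```

```text
tcp [0.4523 0.3017 0.1055] yaw 76.62 tilt [-0.001 -0.001 -1.   ] spin 0.0 dx -0.13 dy 0.06 dz 2.07 F [ 0.4 -0.4 -0.1] gap 3.4 gf 41.8 t 9.72
[218. 421.] [426. 446.] [224. 414.] [431. 438.] choke [293. 393.] [402. 405.]
```

View pics/a6.png

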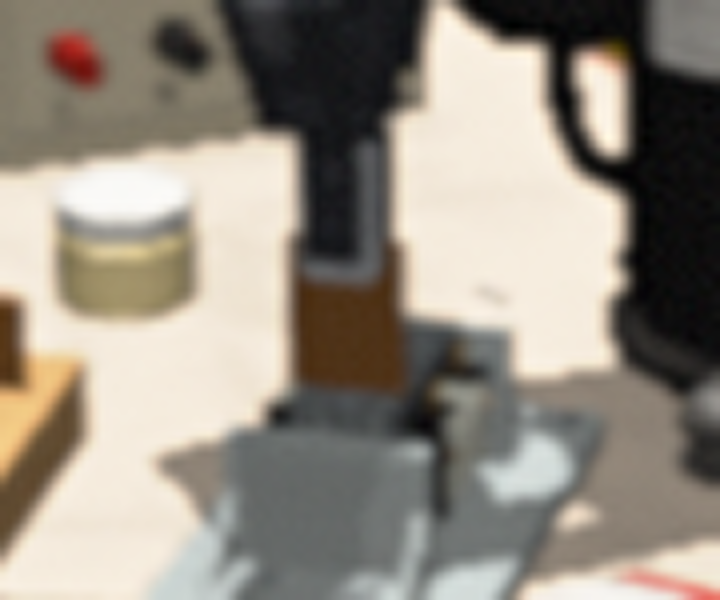

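The strip (x 298–405, bottom at row 388) hangs lined up above the slot behind the bracket. Lowering.

>>> send_rows(commands="0 -0.1 0.05 0.4 0; 0 0 0 0.4 0; 0 0 0 0.4 0; 0 0 0 0.3 0; 0 0 0 0.2 0; 0 0 0 0 0")

```text
t: 10.27
tcp_pos: [0.4539, 0.3021, 0.0711]
tool_rot: [0.117, 0.993, -0.001, -0.001]
force: [1.0, 0.4, -0.6]
finger_gap: 0.039
gripper_force: 41.8
```

>>> send_rows(commands="0 0 0.05 0.15 0; 0 0 0.05 0.1 0; 0 0 0 0 0; 0 0 0 0 0")

```text
t: 10.6
tcp_pos: [0.4551, 0.3045, 0.0674]
tool_rot: [0.116, 0.993, 0.0, 0.0]
force: [0.9, 0.3, -0.9]
finger_gap: 0.04
gripper_force: 41.8
```

```bash
cat >> h.py <<'E'
C=np.array([.4486,.2751]);RC=R.from_euler('z',-.2344).as_matrix()[:2,:2]
def st():
    s=readout.sense();print("tcp",s["tcp_pos"].round(4),"chassis",(RC.T@(s["tcp_pos"][:2]-C)*1e3).round(1),"Fch",(RC.T@s["force"][:2]).round(1),s["force"].round(1)[2],"gap",round(s["finger_gap"]*85.4,1),"gf",round(s["gripper_force"],1))
E
python3 -c "
from h import *
st()"
```

```text
tcp [0.4551 0.3045 0.0674] chassis [-0.5 30.2] Fch [0.8 0.5] -0.9 gap 3.5 gf 41.8
```

>>> send_rows(commands="0 0 0 0.1 0; 0 0 0 0 0; 18 0 0 0 0; 18 0 0 0 0; 18 0 0 0 0; 18 0 0 -0.5 0; 18 0 0 -1 0; 18 0 0 -1 0; 18 0 0 -1 0; 18 0 0 -0.5 0; 18 0 0 0 0")

```text
t: 11.52
tcp_pos: [0.4567, 0.3051, 0.1482]
tool_rot: [0.117, 0.993, 0.001, 0.003]
force: [0.3, 0.1, 0.7]
finger_gap: 0.21
gripper_force: 0.0
```

Run:
```python
from h import *
st()
s=cams.snapshot("side")
crop(s,210,150,90,75,8,"pics/a7.png")
print("slot23,32");goto(.6183,.272,81,.12)
```

```text
tcp [0.4567 0.3051 0.1482] chassis [ 0.9 31.1] Fch [0.3 0.2] 0.7 gap 17.9 gf 0.0
slot23,32
tcp [0.4558 0.3047 0.1467] yaw 76.61 tilt [ 0.003  0.001 -1.   ] spin -1.1 dx -8.28 dy -0.34 dz 1.33 F [-0.5 -0.6 -0.2] gap 18.0 gf 0.0 t 11.57
```

View pics/a7.png

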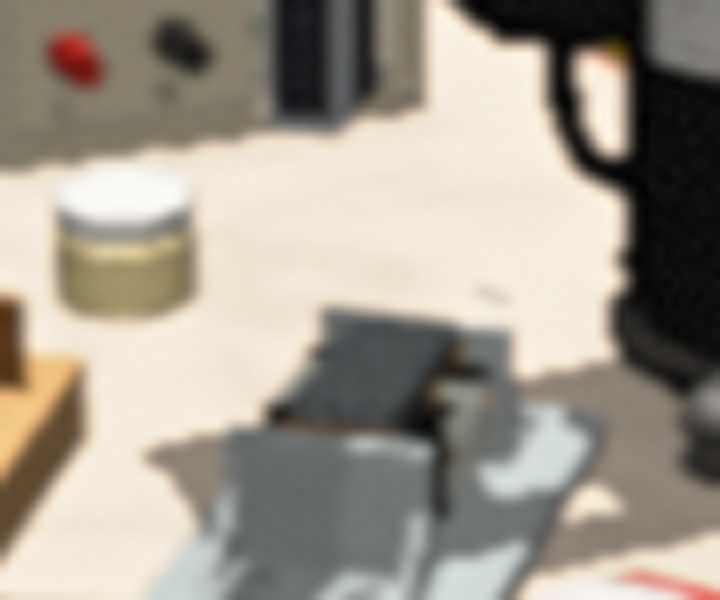

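The strip has dropped flush: a thin brown line shows behind the bracket top at row 428. That is my 11th picture, one over the limit of 10, so I will not view any more and will work from readings only. Next is strip two, in the (+23,+32) slot.

>>> send_rows(commands="25 0 0 0 -1; 25 -0.5 0 0 -0.1; 25 -1 -0.05 0 0; 25 -1 -0.05 0 0; 25 -1 -0.05 0 0; 25 -1 -0.05 0 0; 25 -1 -0.05 0 0; 25 -1 -0.05 0 0; 25 -1 -0.05 0 0; 25 -0.78 0 0.3 0; 25 0 0 0.6 0; 25 0 0 0.5 0; 25 0 0 0 0; 25 0 0 0 0")

```text
t: 12.73
tcp_pos: [0.6149, 0.2714, 0.1151]
tool_rot: [0.078, 0.997, -0.001, -0.003]
force: [-0.5, 0.5, -0.0]
finger_gap: 0.297
gripper_force: 0.0
```

Run:
```python
from h import *
goto(.6183,.272,81,.053)
```

```text
tcp [0.6149 0.2714 0.1151] yaw 81.02 tilt [-0.006 -0.001 -1.   ] spin 0.01 dx -0.16 dy 0.06 dz 3.1 F [-0.5  0.5 -0. ] gap 25.4 gf 0.0 t 12.73
```

>>> send_rows(commands="25 -0.12 0.05 0.8 0; 25 0 0 0.8 0; 25 0 0 0.8 0; 25 0 0 0.6 0; 25 0 0 0.1 0; 25 0 0 0 0; 0 0 0 0 0; 0 0 0 0 0; 0 0 0 0 0; 0 0 0 0 0; 0 0 0 0 0; 0 0 0 0 0")

```text
t: 13.73
tcp_pos: [0.6207, 0.2723, 0.0563]
tool_rot: [0.078, 0.997, 0.0, 0.001]
force: [-0.5, 0.5, 3.2]
finger_gap: 0.035
gripper_force: 41.3
```

Run:
```python
from h import *
goto(.6183,.272,81,.053)
```

```text
tcp [0.6207 0.2723 0.0563] yaw 81.01 tilt [ 0.002  0.    -1.   ] spin 0.0 dx 0.11 dy -0.03 dz 0.17 F [-0.5  0.5  3.2] gap 3.0 gf 41.3 t 13.73
```

>>> send_rows(commands="0 0 0 -0.6 0; 0 0 0 -1 0; 0 0 0 -1 0; 0 0 0 -1 0; 0 0 0 -0.5 0; 0 0 0 0 0; 0 0 0 0 0")

```text
t: 14.32
tcp_pos: [0.6201, 0.2722, 0.1379]
tool_rot: [0.078, 0.997, 0.0, 0.0]
force: [-0.0, -0.7, -0.7]
finger_gap: 0.039
gripper_force: 40.9
```

Run:
```python
from h import *
st(); goto(*(C+RC@[0,.0205]),76.6,.105)
s=cams.snapshot("side");t=cams.snapshot("top")
# is the strip below the fingers? count brown pixels in a column under the tcp, and slot (23,32) now empty?
T=readout.sense()["tcp_pos"]
for z in(-.004,-.012,-.02,-.03,-.04,-.048): 
    u,v=pix(s,T+[0,0,z]).round().astype(int);print(z,s["pixels"][v,u])
```

```text
tcp [0.6201 0.2722 0.1379] chassis [167.5  37. ] Fch [ 0.1 -0.7] -0.7 gap 3.4 gf 40.9
tcp [0.6201 0.2722 0.1379] yaw 81.01 tilt [ 0.001  0.    -1.   ] spin 1.1 dx 8.37 dy -0.82 dz 1.64 F [-0.  -0.7 -0.7] gap 3.4 gf 40.9 t 14.32
-0.004 [61 62 63]
-0.012 [82 57 33]
-0.02 [80 51 24]
-0.03 [79 51 22]
-0.04 [82 57 36]
-0.048 [238 228 205]
```

>>> send_rows(commands="0 0 0 0 1; 0 0.4 0 0 0.1; 0 1 -0.1 0 0; 0 1 -0.1 0 0; 0 1 -0.1 0 0; 0 1 -0.1 0 0; 0 1 -0.1 0 0; 0 1 -0.1 0 0; 0 1 -0.1 0 0; 0 0.95 -0.1 0.2 0; 0 0 0 0.5 0; 0 0 0 0.5 0; 0 0 0 0.2 0; 0 0 0 0 0; 0 0 0 0 0")

```text
t: 15.67
tcp_pos: [0.4548, 0.295, 0.1085]
tool_rot: [0.117, 0.993, -0.0, -0.0]
force: [0.5, 0.5, -0.0]
finger_gap: 0.038
gripper_force: 40.9
```

Run:
```python
from h import *
st(); goto(*(C+RC@[0,.0205]),76.6,.067)
```

```text
tcp [0.4548 0.295  0.1085] chassis [ 1.4 20.8] Fch [0.4 0.6] -0.0 gap 3.2 gf 40.9
tcp [0.4548 0.295  0.1085] yaw 76.58 tilt [-0. -0. -1.] spin -0.0 dx 0.07 dy -0.01 dz 2.08 F [ 0.5  0.5 -0. ] gap 3.2 gf 40.9 t 15.67
```

>>> send_rows(commands="0 0 0 0.4 0; 0 0 0 0.4 0; 0 0 0 0.3 0; 0 0 0 0 0; 0 0 0 0 0")

```text
t: 16.08
tcp_pos: [0.4535, 0.295, 0.0867]
tool_rot: [0.117, 0.993, -0.0, -0.001]
force: [-0.1, 0.2, -0.1]
finger_gap: 0.045
gripper_force: 40.9
```

Run:
```python
from h import *
st()
```

```text
tcp [0.4535 0.295  0.0867] chassis [ 0.2 20.5] Fch [-0.1  0.2] -0.1 gap 3.9 gf 40.9
```

>>> send_rows(commands="0 0 0 0.3 0; 0 0 0 0.3 0; 0 0 0 0.3 0; 0 0 -0.05 0.1 0; 0 0 -0.04 0 0; 0 0 0 0 0")

```text
t: 16.58
tcp_pos: [0.4532, 0.2933, 0.0671]
tool_rot: [0.117, 0.993, -0.0, -0.0]
force: [-0.4, 0.8, -0.3]
finger_gap: 0.039
gripper_force: 40.9
```

Run:
```python
from h import *
st()
```

```text
tcp [0.4532 0.2933 0.0671] chassis [ 0.2 18.7] Fch [-0.6  0.7] -0.3 gap 3.3 gf 40.9
```

>>> send_rows(commands="18 0 0 0 0; 18 0 0 0 0; 18 0 0 0 0; 18 0 0 -0.5 0; 18 0 0 -1 0; 18 0 0 -1 0; 18 0 0 -1 0; 18 0 0 -0.8 0; 18 0 0 0 0; 18 0 0 0 0")

```text
t: 17.42
tcp_pos: [0.454, 0.2937, 0.1547]
tool_rot: [0.117, 0.993, 0.001, 0.001]
force: [1.1, -1.3, -0.8]
finger_gap: 0.214
gripper_force: 0.0
```

Run:
```python
from h import *
st(); goto(.6082,.2088,81,.13)
s=cams.snapshot("side")
# colours along gap line at top level & just above (chassis y for each strip), brown = red>>blue
for y in(18.5,23,30.5):
    for z in(54,60,66): 
        print(y,z,[tuple(int(k) for k in s["pixels"][tuple(pix(s,[*(C+RC@[x/1e3,y/1e3]),z/1e3]).round().astype(int)[::-1])]) for x in(-10,0,10)])
```

```text
tcp [0.454  0.2937 0.1547] chassis [ 1.  19.4] Fch [ 1.4 -1.1] -0.8 gap 18.3 gf 0.0
tcp [0.454  0.2937 0.1547] yaw 76.61 tilt [ 0.003  0.001 -1.   ] spin -1.1 dx -8.28 dy -2.99 dz 1.24 F [ 1.1 -1.3 -0.8] gap 18.3 gf 0.0 t 17.42
18.5 54 [(74, 66, 59), (79, 77, 75), (77, 65, 57)]
18.5 60 [(76, 80, 81), (79, 83, 83), (108, 109, 104)]
18.5 66 [(75, 79, 80), (74, 77, 80), (165, 158, 145)]
23 54 [(89, 61, 37), (79, 62, 49), (84, 58, 36)]
23 60 [(79, 81, 82), (77, 80, 82), (86, 90, 88)]
23 66 [(77, 80, 82), (75, 78, 80), (165, 158, 145)]
30.5 54 [(124, 90, 62), (88, 68, 53), (86, 58, 35)]
30.5 60 [(74, 62, 54), (74, 69, 67), (88, 87, 86)]
30.5 66 [(77, 80, 80), (75, 78, 79), (144, 142, 132)]
```

Both strips are down, with nothing brown above the edges. Now the wedge, in the (+23,−32) slot.

>>> send_rows(commands="30 0 0 0 -1; 30 -0.5 -0.3 0 -0.1; 30 -1 -0.35 0 0; 30 -1 -0.35 0 0; 30 -1 -0.35 0 0; 30 -1 -0.35 0 0; 30 -1 -0.35 0 0; 30 -1 -0.35 0 0; 30 -1 -0.35 0 0; 30 -0.78 -0.25 0.3 0; 30 0 0 0.5 0; 30 0 0 0 0; 30 0 0 0 0")

```text
t: 18.55
tcp_pos: [0.605, 0.2083, 0.135]
tool_rot: [0.078, 0.997, -0.001, -0.003]
force: [-0.2, 0.8, 0.5]
finger_gap: 0.351
gripper_force: 0.0
```

Run:
```python
from h import *
goto(.6082,.2088,81,.062)
```

```text
tcp [0.605  0.2083 0.135 ] yaw 81.01 tilt [-0.006 -0.001 -1.   ] spin 0.0 dx -0.16 dy 0.05 dz 3.65 F [-0.2  0.8  0.5] gap 30.0 gf 0.0 t 18.55
```

>>> send_rows(commands="30 -0.1 0.05 0.8 0; 30 0 0 0.9 0; 30 0 0 0.9 0; 30 0 0 0.7 0; 30 0 0 0.3 0; 30 0 0 0 0; 5 0 0 0 0; 5 0 0 0 0; 5 0 0 0 0; 5 0 0 0 0; 5 0 0 0 0; 5 0 0 0 0", grip_force=80)

```text
t: 19.55
tcp_pos: [0.6103, 0.2091, 0.0663]
tool_rot: [0.078, 0.997, 0.0, 0.001]
force: [-1.0, 0.2, 3.3]
finger_gap: 0.112
gripper_force: 80.9
```

>>> send_rows(commands="5 0 0 -0.6 0; 5 0 0 -1 0; 5 0 0 -1 0; 5 0 0 -1 0; 5 0 0 -0.5 0; 5 0 0 0 0; 5 0 0 0 0")

```text
t: 20.13
tcp_pos: [0.6097, 0.2089, 0.1478]
tool_rot: [0.078, 0.997, 0.0, 0.0]
force: [-0.0, 1.1, -0.8]
finger_gap: 0.112
gripper_force: 80.4
```

Run:
```python
from h import *
st(); goto(*(C+RC@[0,.0246]),76.6,.11)
s=cams.snapshot("side")
T=readout.sense()["tcp_pos"]
for z in(-.004,-.012,-.02,-.03,-.04,-.044,-.048,-.052,-.056): 
    u,v=pix(s,T+[0,0,z]).round().astype(int);print(z,s["pixels"][v,u])
```

```text
tcp [0.6097 0.2089 0.1478] chassis [172.1 -27. ] Fch [-0.3  1. ] -0.8 gap 9.6 gf 80.4
tcp [0.6097 0.2089 0.1478] yaw 81.01 tilt [ 0.001  0.    -1.   ] spin 1.1 dx 8.6 dy 2.58 dz 1.89 F [-0.   1.1 -0.8] gap 9.6 gf 80.4 t 20.13
-0.004 [73 75 76]
-0.012 [96 91 87]
-0.02 [77 50 24]
-0.03 [75 49 20]
-0.04 [75 49 24]
-0.044 [77 50 21]
-0.048 [77 50 22]
-0.052 [76 52 29]
-0.056 [118 110 102]
```

The wedge is held, with its tip about 54 mm below the TCP. Moving over the remaining gap, centred at y≈24.7.

>>> send_rows(commands="5 0 0 0 1; 5 0.5 0.2 0 0.1; 5 1 0.3 0 0; 5 1 0.3 0 0; 5 1 0.3 0 0; 5 1 0.3 0 0; 5 1 0.3 0 0; 5 1 0.3 0 0; 5 1 0.3 0 0; 5 1 0.28 0 0; 5 0.1 0 0.5 0; 5 0 0 0.6 0; 5 0 0 0.3 0; 5 0 0 0 0; 5 0 0 0 0; 5 0 0 0 0")

```text
t: 21.52
tcp_pos: [0.4548, 0.2987, 0.1192]
tool_rot: [0.117, 0.993, 0.0, 0.0]
force: [0.4, 0.6, 1.2]
finger_gap: 0.112
gripper_force: 80.4
```

Run:
```python
from h import *
st(); goto(*(C+RC@[0,.0246]),76.6,.105)
```

```text
tcp [0.4548 0.2987 0.1192] chassis [ 0.5 24.4] Fch [0.2 0.6] 1.2 gap 9.5 gf 80.4
tcp [0.4548 0.2987 0.1192] yaw 76.59 tilt [ 0.  0. -1.] spin -0.0 dx 0.03 dy 0.01 dz 0.71 F [0.4 0.6 1.2] gap 9.5 gf 80.4 t 21.52
```

>>> send_rows(commands="5 0 0 0.25 0; 5 0 0 0.25 0; 5 0 0 0.2 0; 5 0 0 0.15 0; 5 0 0 0 0; 5 0 0 0 0")

```text
t: 22.02
tcp_pos: [0.4541, 0.2988, 0.102]
tool_rot: [0.117, 0.993, -0.0, -0.0]
force: [-0.1, -0.2, -0.3]
finger_gap: 0.113
gripper_force: 80.4
```

```bash
python3 -c "
from h import *
st()"
```

```text
tcp [0.4541 0.2988 0.102 ] chassis [-0.1 24.3] Fch [-0.  -0.2] -0.3 gap 9.6 gf 80.4
```

Tip is at about 48 mm, between the strips, with no force. Continuing down.

>>> send_rows(commands="5 0 0 0.2 0; 5 0 0 0.2 0; 5 0 0 0.15 0; 5 0 0 0 0; 5 0 0 0 0")

```text
t: 22.43
tcp_pos: [0.4541, 0.2988, 0.091]
tool_rot: [0.117, 0.993, -0.0, -0.0]
force: [1.6, 0.9, 0.3]
finger_gap: 0.11
gripper_force: 80.4
```

```bash
python3 -c "
from h import *
st()"
```

```text
tcp [0.4541 0.2988 0.091 ] chassis [-0.1 24.4] Fch [1.3 1.2] 0.3 gap 9.4 gf 80.4
```

>>> send_rows(commands="5 0 0 0.1 0; 5 0 0 0.1 0; 5 0 0 0.1 0; 5 0 0 0.1 0; 5 0 0 0 0; 5 0 0 0 0")

```text
t: 22.93
tcp_pos: [0.4546, 0.2988, 0.0835]
tool_rot: [0.116, 0.993, -0.0, 0.0]
force: [0.8, -0.9, 3.3]
finger_gap: 0.113
gripper_force: 80.9
```

```bash
python3 -c "
from h import *
st()"
```

```text
tcp [0.4546 0.2988 0.0835] chassis [ 0.3 24.4] Fch [ 1.  -0.7] 3.3 gap 9.7 gf 80.9
```

Contact (3.3 N) with the tip at about 29 mm, as predicted. Pressing down in small steps.

>>> send_rows(commands="5 0 0 0.1 0; 5 0 0 0.1 0; 5 0 0 0 0; 5 0 0 0 0")

```text
t: 23.27
tcp_pos: [0.4549, 0.2988, 0.0811]
tool_rot: [0.116, 0.993, 0.0, 0.001]
force: [-0.6, -2.9, 15.1]
finger_gap: 0.113
gripper_force: 82.5
```

>>> send_rows(commands="5 0 0 0.1 0; 5 0 0 0.1 0; 5 0 0 0 0; 5 0 0 0 0")

```text
t: 23.6
tcp_pos: [0.4554, 0.2987, 0.0795]
tool_rot: [0.116, 0.993, 0.0, 0.002]
force: [-4.5, -4.3, 30.8]
finger_gap: 0.111
gripper_force: 84.6
```

```bash
python3 -c "
from h import *
st()"
```

```text
tcp [0.4554 0.2987 0.0795] chassis [ 1.1 24.6] Fch [-3.4 -5.2] 30.8 gap 9.5 gf 84.6
```

>>> send_rows(commands="5 0 0 0.05 0; 5 0 0 0 0; 5 0 0 0 0; 5 0 0 0 0; 5 0 0 0 0; 5 0 0 0 0; 5 0 0 0 0; 5 0 0 0 0; 5 0 0 0 0")

```text
t: 24.35
tcp_pos: [0.4555, 0.2987, 0.0795]
tool_rot: [0.116, 0.993, 0.0, 0.002]
force: [-5.0, -5.6, 37.7]
finger_gap: 0.11
gripper_force: 85.7
```

Run:
```python
from h import *
st()
t=cams.snapshot("top");s=cams.snapshot("side")
for n,i in(("top",t),("side",s)):
    im=np.array(i["pixels"]).astype(int);b=(im[...,0]-im[...,2]>30)&(im[...,0]<140)&(im[...,0]>im[...,1]+12)
    k,l,stt,ce=cv2.connectedComponentsWithStats(b.astype(np.uint8))
    print(n,[(stt[j].tolist()) for j in range(1,k) if stt[j,4]>12 and 130<ce[j][0]<320 and 80<ce[j][1]<260])
print("bin px",pix(t,[.484,.446,.01]),pix(s,[.484,.446,.01]))
u,v=pix(t,[.484,.446,.01]).astype(int);print(np.array(t["pixels"])[v-24:v+25:8,u-24:u+25:8].tolist())
```

```text
tcp [0.4555 0.2987 0.0795] chassis [ 1.2 24.6] Fch [-3.6 -6.7] 37.7 gap 9.4 gf 85.7
top [[142, 86, 33, 22, 55], [150, 87, 32, 31, 58], [274, 119, 15, 13, 18], [265, 121, 8, 6, 16], [291, 127, 9, 19, 66], [164, 163, 31, 16, 117]]
side [[290, 117, 7, 22, 69], [213, 118, 5, 7, 30], [215, 153, 9, 9, 49], [187, 166, 7, 7, 31], [140, 176, 6, 7, 25], [200, 187, 13, 11, 131], [244, 188, 17, 17, 126], [204, 198, 16, 26, 129], [164, 213, 31, 10, 211], [299, 231, 23, 8, 70], [277, 236, 20, 13, 215]]
bin px [186.04836086 171.74145275] [230.87966581 256.23720492]
[[[75, 72, 66], [115, 112, 109], [126, 124, 123], [127, 125, 123], [121, 118, 117], [72, 74, 74], [72, 74, 75]], [[73, 71, 65], [96, 81, 67], [127, 124, 123], [127, 123, 122], [125, 122, 121], [76, 83, 86], [74, 82, 86]], [[74, 70, 64], [136, 117, 103], [124, 116, 111], [126, 121, 120], [126, 124, 123], [74, 79, 82], [73, 81, 86]], [[79, 73, 64], [143, 106, 67], [143, 105, 65], [143, 105, 63], [120, 109, 102], [109, 107, 107], [72, 80, 85]], [[91, 89, 85], [127, 125, 124], [128, 125, 124], [124, 120, 119], [124, 121, 120], [119, 116, 116], [70, 78, 84]], [[90, 88, 85], [128, 125, 124], [127, 125, 123], [127, 126, 125], [127, 125, 123], [121, 120, 118], [73, 80, 86]], [[110, 108, 106], [121, 119, 117], [127, 125, 123], [129, 126, 125], [129, 126, 125], [121, 119, 119], [106, 102, 97]]]
```

The old strip lies in the bin, visible as brown pixels at top image (164–195, 163–179). The wedge is bound with its tip at about 25 mm and 38 N of push, steady. Handing in.

```bash
python3 -c "
from station import sign_off
print(sign_off())"
```

```text
the job is handed in; nothing more can be done
None
```

I handed the job in with the old strip in the scrap box, two new strips down in the gap and the spare left in the stand; the wedge is gripped and pressed down at about 38 N, its tip about 13 mm clear of the plate, but no verdict came back, and I viewed 11 pictures, one over your limit of 10.

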